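# Hang a mosaic sample on the drip rail

### The job

Lift the mosaic sample that has a steel eye out of the slotted drying rack, thread its eye over the free end of the bent drip rail and slide it gently along the rod, around both bends, until it is pressed lightly home against the stop collar. Leave it hanging there at rest. Do not bend the soft rod or force the sample against it, and leave the tub, jar, spreader and the other tile where they are.

Things in the scene. Friction and masses are not known exactly. Their poses are not given: they have to be found in the camera images.
- rail: Drip rail: white tray 340 (x) x 200 (y) x 18 mm; over it, axis 150 mm up and level, one bent 8 mm soft-aluminium rod. Origin: centre of the tray's underside. Rod axis, average x, y in mm: free end (-125,-42), bend 1 cornered at (-25,-42), 60 deg left, bend 2 cornered at (25,45), 60 deg right, stop collar face (110,45), down to a foot at (134,45). Bends: arcs of 30 mm axis radius. Only the stop end is true to this.
- rail_tip (a point): Free end of the rod, on its axis; its rounding reaches 4 mm further out. x points along the rod to bend 1, z up. The rod was bent by hand and eye: free end to corner 1 is 75 to 125 mm, corner 1 to corner 2 is 85 to 115, corner 2 to stop face 60 to 110, each angle 49 to 71 deg, so where the bends lie must be seen or felt. Side force over some 6 to 10 N bends it for good.
- stop: Rigid steel stop collar clamped on the rod, 20 mm in diameter, 10 mm long. Origin: on the rod's axis, in the face that the eye comes up against; x points along the rod in the direction of pushing home, z up.
- sample: Mosaic sample: a grouted tile 50 mm wide (y), 9 mm thick (x), 55 mm high (z) with blue glass chips on its +x face and a steel eye on a short stem in the middle of its top. It stands upright in a rack slot. Origin: centre of the tile's underside, z up. 80 to 170 g. Either of its faces may lead on the rod. Its eye is always 83 mm straight above the origin when upright.
- sample_eye (a point): Centre of the sample's eye. The eye is a rigid ring 32 mm outside, 14 mm bore, 9 mm long along its axis, which is the sample's x (the tile's thickness direction). Grip it from above across its 32 mm sides (along the sample's y). The stem leaves 12 mm between the ring and the tile's top. Hanging on the rod, the eye's centre is 3 mm below the rod's axis. It is only grouted in: over 12 N between it and rod or stop breaks it out.
- rack: Fixed wooden drying rack 150 (x) x 80 (y) x 30 mm; four slots across it, each 12 mm wide (x) and 54 mm long (y), 22 mm deep with their floor 8 mm above the bench, at x = -45, -15, 15 and 45 mm. Sample and plain tile stand in the two outer slots, either way round. Origin: centre of the underside, z up.
- spare: The other tile: like the sample but with no eye, 50 x 9 x 55 mm, standing in an outer slot. Origin: centre of its underside. Leave alone.
- tub: Open white grout tub, 104 mm across, 95 mm high. Origin: centre of its underside. Leave alone.
- jar: Glass jar with steel lid, 56 mm across, 75 mm high. Origin: centre of its underside. Leave alone.
- spreader: Spatula lying on the bench, 280 mm long. Origin: on its underside, at mid-length. Leave alone.

How it is judged:
By the outcome, as a careful person would: the job done as asked, in the order asked, and still so for the second after the job is handed in, with the robot touching nothing.
It also fails if it takes over 72 s, if anything falls off the work surface, if the arm or the gripper's body presses on something with over 40 N, if the wrist force passes 120 N, or if a joint passes its speed limit or range.

### The arm

A 7-joint arm with a two-finger parallel gripper is mounted at the origin on the work surface. World frame = base frame: x ahead of the robot, y to its left, z up, the work surface at z = 0. Lengths are in m, angles in rad, forces in N, time in s.
With the tool pointing down it reaches from about 0.425 to 0.875 m from the base axis. Payload 4.7 kg.
Tool frame: the origin (TCP) lies on the centre line of the jaws, within the pads' length; the fingertips stand 22 mm ahead of it and the grasp point (between the pads) lies 3 mm ahead of it (ctrl.tcp_to_tips is the z of the fingertips in the tool frame, in m); z points along the fingers, y is the direction in which the jaws open and shut (so a half turn about z gives the same grasp; the last joint's range is limited). The gripper opens to 87 mm and grips with 3 to 60 N. Pads are 19 mm wide; open, the fingers measure 117 mm over their backs; the gripper's body (75 mm by 190 mm) begins 51 mm behind the grasp point.
Start: joints at [-1.327, 0.321, -0.07, 1.45, 0.023, 1.371, -0.057], TCP at [0.148, 0.633, 0.245] pointing down, gripper open.
Joint ranges: [-2.86, 2.86], [-0.3, 2.09], [-1.38, 1.24], [0.06, 2.45], [-1.56, 4.7], [0.09, 2.05], [-2.69, 2.69]. Speed limits (rad/s): [2.57, 2.57, 3.14, 3.14, 3.14, 3.14, 3.14].

### API

Orientations are given as a rotation vector (axis times angle).
In Python, from bench import ctrl, cams gives the robot as it stands.
- The arm moves only by the tool move_arm, never from a script. Its argument "deltas" is a list of rows, each an object with "linear": the shift along the tool's x, y, z as a fraction of full scale, a list of three; "turn": the turn, a rotation vector about the tool's x, y, z as a fraction of full scale, a list of three; "claw": the closure, from 0 (fully open) to 1 (shut). In form: [{"linear": [tx, ty, tz], "turn": [wx, wy, wz], "claw": claw}, ...]. A call has 1 to 20 rows; each row shifts and turns the commanded pose from where the row before left it, along the tool's axes as they then stand; what a row does not reach is not made up. Full scale, the value 1, is 0.03 m for a shift and 4 degrees for a turn. A row lasts 1/12 s, in which the tool goes at most 41.7 mm and 7.16 degrees, less where a joint would pass 70% of its speed; a pose out of reach is approached as far as the arm can. A call with a number of a shift or a turn outside -1 to 1 is refused whole. A call with a gripper value outside its range is refused whole. The fingers move at their own pace and stop on an object; "grip_force" is the grip in N (left out, the last holds). Time passes only in rows, so rows that do not move let the fingers close. It gives the time, the measured TCP pose, the force and the opening at its end, in the units of the state.
- ctrl.get_state(): the state, without advancing time (a new reading comes with each control period).
- cams.get_image(name): name is "scene" or "top"; returns a dict with "image" (400x640x3 uint8, red, green, blue), "K" (3x3 intrinsics, pixels), "world_from_camera" (4x4, takes a point from camera to world coordinates). Camera axes: x right, y down, z forward; pixel columns grow to the right and rows downward; lengths in m; the calibration is good to about 2 mm. A picture is of the moment at which its call begins. There is no depth.
- ctrl.close_job(): hands the job in, once; it reports no verdict.
The state is a dict: "time": time; "joint_positions": joint angles; "qd": joint speeds; "joint_torque": joint torques, N m; "position": TCP position; "tool_rot": TCP orientation; "ft_force": force on the tool from outside, world axes, zero at the start; "torque": the same for the moment, N m; "grip_width": opening from 0.0 (shut) to 1.0 (fully open).
Only numpy, scipy, OpenCV 4.12 (cv2) and the standard library are available. Lean on these libraries where they do the work, as an engineer would, in place of code of your own. Each camera call takes 0.05 s, during which the arm holds its last target. There are 200 camera calls.

## Working session

There is one attempt and no reset: what is moved stays moved. The work goes in short steps, Python scripts to look and compute and a tool call to move; the robot and the scene stay as the last step left them, time stands still between calls to the robot, and variables do not carry over. Pictures are saved under pics/ and viewed, about 8 in all and at most 12, crops included, and the job is handed in when it is done.

Besides the shell and the picture viewer there is one more tool, called after "Emit:" in YAML: its name, and indented under it one key for each argument. move_arm: Moves the arm, as the interface text tells. Shift numbers are shares of 0.03 m and turn numbers shares of 4 degrees, none past 1 either way. Its arguments: {"type":"object","properties":{"deltas":{"type":"array"},"grip_force":{"type":"number"}},"required":["deltas"]}

```bash
ls; mkdir -p pics; python3 - <<'E'
from bench import ctrl,cams
import cv2,numpy as np
for n in("scene","top"):
    d=cams.get_image(n); cv2.imwrite(f"pics/{n}0.png",d["image"][:,:,::-1]); np.savez(f"{n}.npz",K=d["K"],T=d["world_from_camera"])
    print(n,d["K"].round(1).tolist(),d["world_from_camera"].round(3).tolist())
print(ctrl.get_state(),ctrl.tcp_to_tips)
E
```

```text
pics
scene [[410.2, 0.0, 318.1], [0.0, 410.2, 190.7], [0.0, 0.0, 1.0]] [[-0.692, 0.527, -0.494, 1.075], [0.722, 0.492, -0.486, 0.516], [-0.013, -0.693, -0.721, 0.831], [0.0, 0.0, 0.0, 1.0]]
top [[425.5, 0.0, 317.2], [0.0, 425.5, 198.9], [0.0, 0.0, 1.0]] [[-0.024, -0.987, 0.161, 0.361], [-1.0, 0.021, -0.018, 0.023], [0.014, -0.161, -0.987, 1.224], [0.0, 0.0, 0.0, 1.0]]
{'time': 0.1, 'joint_positions': array([-1.3268707 ,  0.32177711, -0.07009734,  1.4515177 ,  0.02260583,
        1.37078639, -0.05691167]), 'qd': array([-0.00084939, -0.00141013,  0.00010467, -0.0028429 , -0.00070673,
        0.00082731, -0.00041882]), 'joint_torque': array([ 4.54322344e-05, -4.92564583e+01, -4.05771509e-01, -3.13401818e+01,
       -6.41402858e-02,  3.93589691e-02,  5.89125420e-05]), 'position': array([0.14801415, 0.63247318, 0.24357032]), 'tool_rot': array([-3.60158734e-01, -3.12077455e+00,  2.66752356e-03]), 'ft_force': array([-0.81619014, -0.1000743 , -1.54671735]), 'torque': array([-0.06024204,  0.02102949,  0.00886652]), 'grip_width': 0.9994953980908119} 0.022
```

View pics/scene0.png

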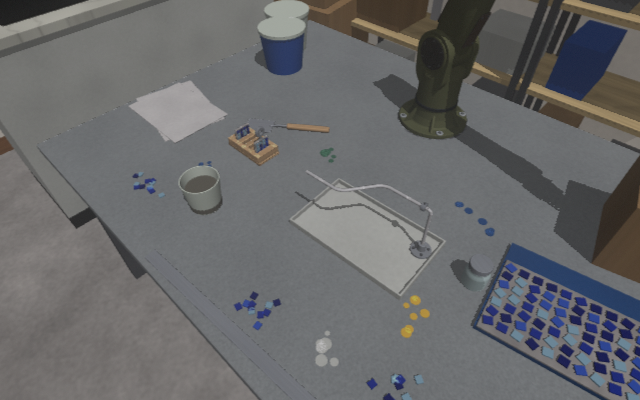

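View pics/top0.png

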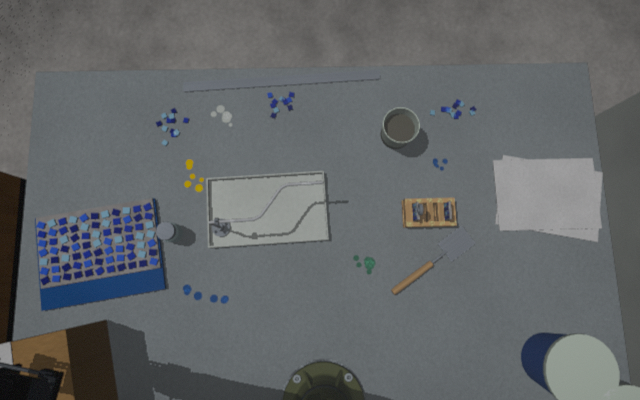

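Top view: the rail tray spans about (207,175)-(328,245), with the free end at about (322,182) and the stop foot at about (220,227). The rack is at (430,212), the jar at (166,231) and the tub at (401,127). I'll zoom in.

```bash
python3 - <<'E'
import cv2,numpy as np
t=cv2.imread("pics/top0.png");s=cv2.imread("pics/scene0.png")
r=lambda i,x,y,w,h,f:cv2.resize(i[y:y+h,x:x+w],None,fx=f,fy=f,interpolation=cv2.INTER_CUBIC)
A=r(t,200,165,135,85,5.9)[:, :796]
B=r(s,290,160,160,110,5)
cv2.imwrite("pics/c1.png",r(t,200,165,133,90,6))
cv2.imwrite("pics/c2.png",r(s,290,160,160,110,5))
a=r(t,395,190,70,45,5.7);b=r(s,220,110,70,60,5.7)
h=np.zeros((max(a.shape[0],b.shape[0]),a.shape[1]+b.shape[1],3),np.uint8);h[:a.shape[0],:a.shape[1]]=a;h[:b.shape[0],a.shape[1]:]=b
cv2.imwrite("pics/c3.png",h);print(a.shape)
E
```

```text
(256, 399, 3)
```

View pics/c1.png

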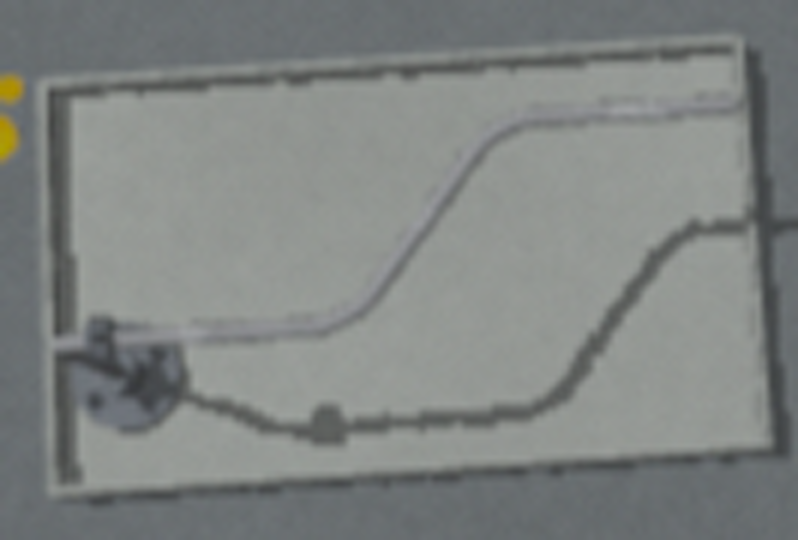

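View pics/c2.png

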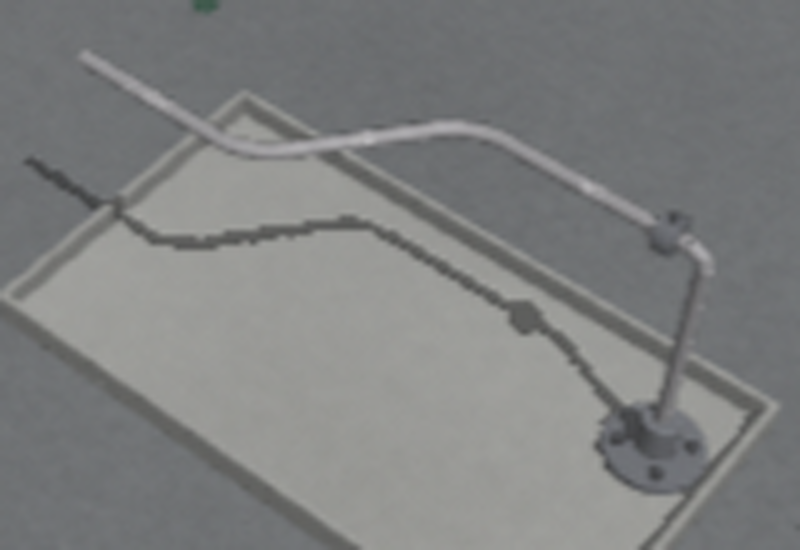

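View pics/c3.png

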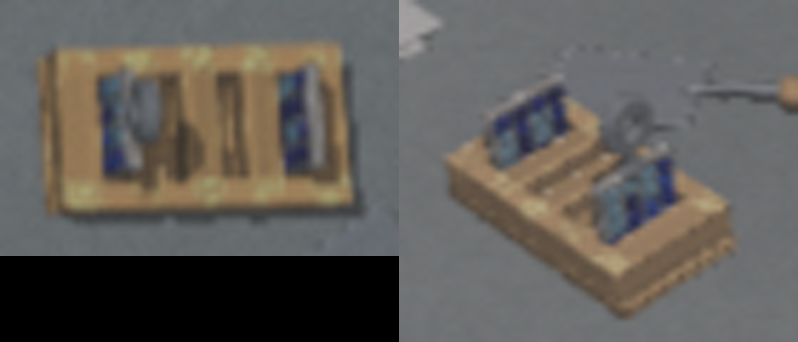

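The sample with the eye stands in the rack's +y slot, seen at about (420.5,208.5) in top and (260,132.5) in scene. Its chips face +y. Next I fit the rod model to the points read off these crops.

```bash
cat > h.py <<'E'
import numpy as np
from scipy.optimize import least_squares
C={n:np.load(n+".npz") for n in("top","scene")}
def proj(n,P):
    T=np.linalg.inv(C[n]["T"]);p=np.atleast_2d(P)@T[:3,:3].T+T[:3,3];q=p@C[n]["K"].T
    return q[:,:2]/q[:,2:]
def ray(n,uv,z):
    T=C[n]["T"];d=T[:3,:3]@np.linalg.inv(C[n]["K"])@[uv[0],uv[1],1];return T[:3,3]+d*(z-T[2,3])/d[2]
def tri(a,b):
    return least_squares(lambda X:np.r_[proj("top",X)[0]-a,proj("scene",X)[0]-b],[.6,0,.1])
def rod(p,ds=.001):
    """rail x,y,yaw,L1,L2,L3,a1,a2 -> world path pts from tip to stop face, headings"""
    x,y,w,L1,L2,L3,a1,a2=p;R=.03
    h=a2-a1; k=[]     # headings rail frame: last leg 0, middle a2, first a2-a1
    k=[a2-a1,a2,0.]; 
    t1,t2=R*np.tan(a1/2),R*np.tan(a2/2)
    seg=[(L1-t1,0),(R*a1,1/R),(L2-t1-t2,0),(R*a2,-1/R),(L3-t2,0)]
    S=np.cumsum([0]+[s for s,_ in seg]);s=np.linspace(0,S[-1],int(S[-1]/ds)+1)
    kap=lambda u:seg[min(np.searchsorted(S,u,side='right')-1,4)][1]
    th=k[0]+np.array([sum(np.clip(u-S[i],0,seg[i][0])*seg[i][1] for i in range(5)) for u in s])
    d=np.c_[np.cos(th),np.sin(th)];m=(d[1:]+d[:-1])/2*np.diff(s)[:,None]
    P=np.r_[[[0,0]],np.cumsum(m,0)];P=P-P[-1]+[.110,.045]
    c,sn=np.cos(w),np.sin(w);P=P@np.array([[c,sn],[-sn,c]])+[x,y]
    return np.c_[P,np.full(len(P),.15)],th+w,s,S
E
cat > fit.py <<'E'
from h import *
c=lambda a,x,y,f:(np.array(a,float)+.5)/f-.5+[x,y]
top=c([(742,100),(690,104),(640,107),(560,115),(520,122),(490,145),(460,183),(430,222),(400,263),(370,303),(345,322),(315,327),(250,332),(190,334),(140,338)],200,165,6)
sc=c([(82,54),(120,79),(160,104),(200,130),(230,146),(265,153),(300,150),(340,144),(380,136),(420,130),(455,127),(490,134),(530,156),(570,178),(610,202),(645,222)],290,160,5)
ct=c([(742,38),(780,450),(50,492),(42,82)],200,165,6)
cs=c([(245,93),(775,405),(5,295)],290,160,5)
hx,hy=.17,.1
def tw(p,q):
    a=np.array(q)*[hx,hy];co,s=np.cos(p[2]),np.sin(p[2]);return np.c_[a@np.array([[co,s],[-s,co]])+p[:2],np.full(len(q),.018)]
# which orientation: stop end on +y (left), free end -y => rail x ~ world +y
def res(q):
    p=q[:8];o={"top":q[8:10],"scene":q[10:12]};P=rod(p,.0015)[0];r=[]
    for n,pts in(("top",top),("scene",sc)):
        u=proj(n,P)+o[n]
        r.append(u[0]-pts[0])
        for t in pts[1:]:
            a,b=u[:-1],u[1:];d=b-a;l=np.clip(((t-a)*d).sum(1)/(d*d).sum(1),0,1);r.append([np.hypot(*(a+l[:,None]*d-t).T).min()])
    r.append((proj("top",tw(p,[(-1,-1),(-1,1),(1,1),(1,-1)]))+o["top"]-ct).ravel()*.7)
    r.append((proj("scene",tw(p,[(-1,1),(1,1),(-1,-1)]))+o["scene"]-cs).ravel()*.7)
    r.append(q[8:]*.7)
    return np.concatenate([np.ravel(a) for a in r])
x0=np.r_[ray("top",ct.mean(0),.018)[:2],np.pi/2,.1,.1,.085,1.05,1.05,0,0,0,0]
s=least_squares(res,x0,loss="soft_l1",f_scale=.7);p=s.x
print("cost",s.cost,"p",p.round(4).tolist());r=res(p);print(r.round(2).tolist())
np.save("rail.npy",p[:8])
P,th,ss,S=rod(p[:8]);print("S",S.round(4),"deg",np.degrees(th[[0,len(th)//2,-1]]).round(1));print(P[::15].round(4).tolist())
e=tri((420.5,208.6),(259.7,132.1));print("eye",e.x.round(4),e.fun.round(2))
c3=c([(58,48),(340,45),(348,207),(60,210)],395,190,5.7)
for q in c3: print("rack",ray("top",q,.03).round(4))
E
python3 fit.py
```

```text
cost 2.1542154587328586 p [0.5336, 0.1464, 1.611, 0.1016, 0.1088, 0.101, 0.8889, 0.8966, 0.3149, -0.1006, 0.4217, 0.4243]
[0.11, 0.31, 0.24, 0.31, 0.12, 0.34, 0.45, 0.14, 0.08, 0.1, 0.14, 0.09, 0.05, 0.11, 0.18, 0.03, -0.18, 0.68, 0.29, 0.12, 0.23, 0.07, 0.24, 0.47, 0.36, 0.15, 0.26, 0.09, 0.08, 0.04, 0.12, 0.15, 0.21, 0.54, -0.25, -0.59, -0.11, 0.12, 0.36, -0.07, -0.48, 0.04, -0.42, 0.86, 0.09, -0.83, -0.04, 0.22, -0.07, 0.3, 0.3]
S [0.     0.0873 0.1139 0.194  0.2209 0.3075] deg [ 92.7 143.7  92.3]
[[0.5808, -0.0123, 0.15], [0.5801, 0.0027, 0.15], [0.5794, 0.0177, 0.15], [0.5786, 0.0327, 0.15], [0.5779, 0.0477, 0.15], [0.5772, 0.0627, 0.15], [0.5763, 0.0777, 0.15], [0.5706, 0.0915, 0.15], [0.5594, 0.1013, 0.15], [0.5473, 0.1102, 0.15], [0.5352, 0.1191, 0.15], [0.5231, 0.128, 0.15], [0.511, 0.1369, 0.15], [0.4989, 0.1458, 0.15], [0.49, 0.1577, 0.15], [0.4875, 0.1724, 0.15], [0.4869, 0.1874, 0.15], [0.4863, 0.2025, 0.15], [0.4857, 0.2175, 0.15], [0.4851, 0.2325, 0.15], [0.4845, 0.2475, 0.15]]
eye [ 0.5124 -0.2746  0.0892] [-0.39  0.38 -0.57 -0.12]
rack [ 0.5529 -0.2482  0.03  ]
rack [ 0.5513 -0.3901  0.03  ]
rack [ 0.4699 -0.3879  0.03  ]
rack [ 0.4716 -0.2445  0.03  ]
```

The fit is good, with sub-pixel residuals. Rod bends are 51° each, the tip is at (0.581,-0.012) and the stop at (0.485,0.248). The eye is at about (0.512,-0.275). First I swing the arm over.

Emit:
move_arm:
  deltas:
    - {"linear": [-0.5,0,0],"turn": [0,0,0.33],"claw": 0}
    - {"linear": [-1,0,0],"turn": [0,0,0.66],"claw": 0}
    - {"linear": [-1,0,0],"turn": [0,0,0.66],"claw": 0}
    - {"linear": [-1,0,0],"turn": [0,0,0.66],"claw": 0}
    - {"linear": [-1,0,0],"turn": [0,0,0.66],"claw": 0}
    - {"linear": [-1,0,0],"turn": [0,0,0.66],"claw": 0}
    - {"linear": [-1,0,0],"turn": [0,0,0.66],"claw": 0}
    - {"linear": [-1,0,0],"turn": [0,0,0.66],"claw": 0}
    - {"linear": [-1,0,0],"turn": [0,0,0.66],"claw": 0}
    - {"linear": [-1,0,0],"turn": [0,0,0.66],"claw": 0}
    - {"linear": [-1,0,0],"turn": [0,0,0.66],"claw": 0}
    - {"linear": [-1,0,0],"turn": [0,0,0.66],"claw": 0}
    - {"linear": [-1,0,0],"turn": [0,0,0.66],"claw": 0}
    - {"linear": [-1,0,0],"turn": [0,0,0.66],"claw": 0}
    - {"linear": [-1,0,0],"turn": [0,0,0.66],"claw": 0}
    - {"linear": [-1,0,0],"turn": [0,0,0.66],"claw": 0}
    - {"linear": [-1,0,0],"turn": [0,0,0.66],"claw": 0}
    - {"linear": [-1,0,0],"turn": [0,0,0.66],"claw": 0}
    - {"linear": [-1,0,0],"turn": [0,0,0.66],"claw": 0}
    - {"linear": [-1,0,0],"turn": [0,0,0.66],"claw": 0}

```text
time: 1.77
position: [0.5976, 0.285, 0.2443]
tool_rot: [1.685, 2.651, -0.001]
ft_force: [0.9, -0.8, 0.4]
grip_width: 1.002
```

```bash
cat >> h.py <<'E'
from scipy.spatial.transform import Rotation as Ro
def now():
    from bench import ctrl
    s=ctrl.get_state();R=Ro.from_rotvec(s["tool_rot"]).as_matrix()
    print("t",round(s["time"],2),"pos",s["position"].round(4),"phi",np.degrees(np.arctan2(R[1,0],R[0,0])).round(2),"z",R[:,2].round(4),"F",s["ft_force"].round(2),"T",s["torque"].round(2),"w",round(s["grip_width"],3))
    return s,R
def rows(p0,R0,wps):
    """wps: (x,y,z,phi_deg,n): equal rows in row units to each waypoint"""
    p,R=np.array(p0,float),R0
    for x,y,z,f,n in wps:
        g=np.array([x,y,z]);c,s=np.cos(np.radians(f)),np.sin(np.radians(f))
        G=np.array([[c,s,0],[s,-c,0],[0,0,-1.]])
        w=Ro.from_matrix(R.T@G).as_rotvec()/n;st=(g-p)/n
        print("to",g.round(4),f,"n",n)
        for i in range(n):
            print("  ",(R.T@st/.03).round(2).tolist(),(np.degrees(w)/4).round(2).tolist());R=R@Ro.from_rotvec(w).as_matrix()
        p=g
E
python3 -c "
from h import *
s,R=now();rows(s['position'],R,[(.60,.0,.24,90,9),(.5124,-.2746,.20,90,10)])"
```

```text
t 1.77 pos [0.5976 0.285  0.2443] phi 115.1 z [ 1.e-04 -8.e-04 -1.e+00] F [ 0.89 -0.76  0.45] T [-0.06 -0.05 -0.02] w 1.002
to [0.6  0.   0.24] 90 n 9
   [-0.96, -0.44, 0.02] [-0.0, 0.0, 0.7]
   [-0.98, -0.39, 0.02] [-0.0, 0.0, 0.7]
   [-1.0, -0.34, 0.02] [-0.0, 0.0, 0.7]
   [-1.01, -0.3, 0.02] [-0.0, 0.0, 0.7]
   [-1.03, -0.25, 0.02] [-0.0, 0.0, 0.7]
   [-1.04, -0.2, 0.02] [-0.0, 0.0, 0.7]
   [-1.05, -0.14, 0.02] [-0.0, 0.0, 0.7]
   [-1.05, -0.09, 0.02] [-0.0, 0.0, 0.7]
   [-1.05, -0.04, 0.02] [-0.0, 0.0, 0.7]
to [ 0.5124 -0.2746  0.2   ] 90 n 10
   [-0.92, -0.29, 0.13] [-0.0, -0.0, -0.0]
   [-0.92, -0.29, 0.13] [-0.0, -0.0, -0.0]
   [-0.92, -0.29, 0.13] [-0.0, -0.0, -0.0]
   [-0.92, -0.29, 0.13] [-0.0, -0.0, -0.0]
   [-0.92, -0.29, 0.13] [-0.0, -0.0, -0.0]
   [-0.92, -0.29, 0.13] [-0.0, -0.0, -0.0]
   [-0.92, -0.29, 0.13] [-0.0, -0.0, -0.0]
   [-0.92, -0.29, 0.13] [-0.0, -0.0, -0.0]
   [-0.92, -0.29, 0.13] [-0.0, -0.0, -0.0]
   [-0.92, -0.29, 0.13] [-0.0, -0.0, -0.0]
```

Emit:
move_arm:
  deltas:
    - {"linear": [-0.95,-0.44,0],"turn": [0,0,0.7],"claw": 0}
    - {"linear": [-0.97,-0.39,0],"turn": [0,0,0.7],"claw": 0}
    - {"linear": [-1,-0.34,0],"turn": [0,0,0.7],"claw": 0}
    - {"linear": [-1,-0.3,0],"turn": [0,0,0.7],"claw": 0}
    - {"linear": [-1,-0.25,0],"turn": [0,0,0.7],"claw": 0}
    - {"linear": [-1,-0.2,0],"turn": [0,0,0.7],"claw": 0}
    - {"linear": [-1,-0.14,0],"turn": [0,0,0.7],"claw": 0}
    - {"linear": [-1,-0.09,0],"turn": [0,0,0.7],"claw": 0}
    - {"linear": [-1,-0.04,0],"turn": [0,0,0.7],"claw": 0}
    - {"linear": [-0.95,-0.3,0],"turn": [0,0,0],"claw": 0}
    - {"linear": [-0.95,-0.3,0],"turn": [0,0,0],"claw": 0}
    - {"linear": [-0.95,-0.3,0.1],"turn": [0,0,0],"claw": 0}
    - {"linear": [-0.95,-0.3,0.1],"turn": [0,0,0],"claw": 0}
    - {"linear": [-0.95,-0.3,0.2],"turn": [0,0,0],"claw": 0.2}
    - {"linear": [-0.95,-0.3,0.2],"turn": [0,0,0],"claw": 0.2}
    - {"linear": [-0.95,-0.3,0.2],"turn": [0,0,0],"claw": 0.2}
    - {"linear": [-0.95,-0.3,0.2],"turn": [0,0,0],"claw": 0.2}
    - {"linear": [-0.95,-0.3,0.2],"turn": [0,0,0],"claw": 0.2}
    - {"linear": [0,0,0],"turn": [0,0,0],"claw": 0.2}
    - {"linear": [0,0,0],"turn": [0,0,0],"claw": 0.2}

```text
time: 3.43
position: [0.5163, -0.25, 0.2083]
tool_rot: [-2.226, -2.217, 0.002]
ft_force: [0.1, -0.2, -0.1]
grip_width: 0.804
```

```bash
python3 - <<'E'
from h import *
s,R=now();rows(s['position'],R,[(.5124,-.2746,.095,90,5)])
E
```

```text
t 3.43 pos [ 0.5163 -0.25    0.2083] phi 89.77 z [-1.e-03 -6.e-04 -1.e+00] F [ 0.09 -0.2  -0.09] T [-0.08  0.02  0.04] w 0.804
to [ 0.5124 -0.2746  0.095 ] 90 n 5
   [-0.16, -0.02, 0.76] [-0.0, 0.0, -0.01]
   [-0.16, -0.03, 0.76] [-0.0, 0.0, -0.01]
   [-0.16, -0.03, 0.76] [-0.0, 0.0, -0.01]
   [-0.16, -0.03, 0.76] [-0.0, 0.0, -0.01]
   [-0.16, -0.03, 0.76] [-0.0, 0.0, -0.01]
```

```bash
python3 - <<'E'
from h import *
a=np.array((420.5,208.6))-[.31,-.1];b=np.array((259.7,132.1))-[.42,.42]
f=lambda X:np.r_[proj("top",[*X,.091])[0]-a,proj("scene",[*X,.091])[0]-b]
e=least_squares(f,[.5,-.27]);print(e.x,e.fun.round(2))
s,R=now();rows(s['position'],R,[(*e.x,.094,90,5)])
E
```

```text
[ 0.51270127 -0.27405572] [-0.13  0.1  -0.17 -0.07]
t 3.43 pos [ 0.5163 -0.25    0.2083] phi 89.77 z [-1.e-03 -6.e-04 -1.e+00] F [ 0.09 -0.2  -0.09] T [-0.08  0.02  0.04] w 0.804
to [ 0.5127 -0.2741  0.094 ] 90 n 5
   [-0.16, -0.02, 0.76] [-0.0, 0.0, -0.01]
   [-0.16, -0.02, 0.76] [-0.0, 0.0, -0.01]
   [-0.16, -0.02, 0.76] [-0.0, 0.0, -0.01]
   [-0.16, -0.02, 0.76] [-0.0, 0.0, -0.01]
   [-0.16, -0.02, 0.76] [-0.0, 0.0, -0.01]
```

Emit:
move_arm:
  deltas:
    - {"linear": [-0.8,-0.12,0],"turn": [0,0,0],"claw": 0.2}
    - {"linear": [0,0,0.8],"turn": [0,0,0],"claw": 0.2}
    - {"linear": [0,0,0.8],"turn": [0,0,0],"claw": 0.2}
    - {"linear": [0,0,0.8],"turn": [0,0,0],"claw": 0.2}
    - {"linear": [0,0,0.8],"turn": [0,0,0],"claw": 0.2}
    - {"linear": [0,0,0.6],"turn": [0,0,0],"claw": 0.2}
    - {"linear": [0,0,0],"turn": [0,0,0],"claw": 0.2}
    - {"linear": [0,0,0],"turn": [0,0,0],"claw": 0.2}

```text
time: 4.1
position: [0.5147, -0.2697, 0.0941]
tool_rot: [-2.216, -2.224, 0.001]
ft_force: [-0.3, 0.0, -0.3]
grip_width: 0.799
```

```bash
python3 - <<'E'
from h import *
from bench import cams
import cv2
s,R=now()
r=lambda n,x,y,w,h,f:cv2.resize(cams.get_image(n)["image"][y:y+h,x:x+w,::-1],None,fx=f,fy=f,interpolation=cv2.INTER_CUBIC)
cv2.imwrite("pics/g1.png",np.hstack([r("top",390,180,80,75,5),r("scene",215,90,80,75,5)]))
E
```

```text
t 4.1 pos [ 0.5147 -0.2697  0.0941] phi 90.2 z [-1.7e-03  8.0e-04 -1.0e+00] F [-0.26  0.02 -0.27] T [-0.07  0.03 -0.05] w 0.799
```

View pics/g1.png

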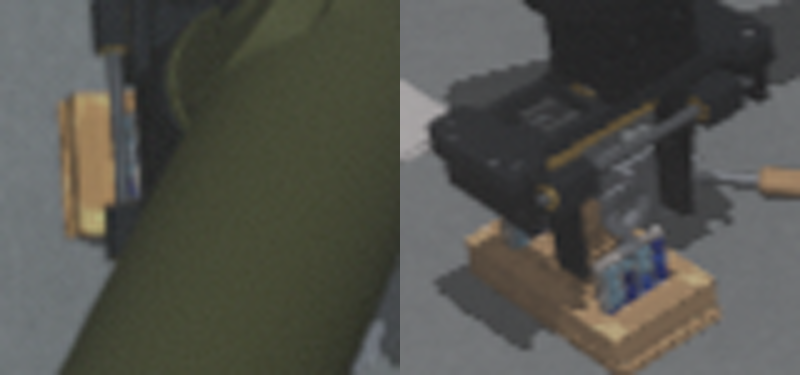

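The fingers straddle the ring. I correct by 4 mm and close.

Emit:
move_arm:
  deltas:
    - {"linear": [-0.15,-0.07,0],"turn": [0,0,0],"claw": 0.2}
    - {"linear": [0,0,0],"turn": [0,0,0],"claw": 0.4}
    - {"linear": [0,0,0],"turn": [0,0,0],"claw": 0.55}
    - {"linear": [0,0,0],"turn": [0,0,0],"claw": 0.6}
    - {"linear": [0,0,0],"turn": [0,0,0],"claw": 0.7}
    - {"linear": [0,0,0],"turn": [0,0,0],"claw": 0.8}
    - {"linear": [0,0,0],"turn": [0,0,0],"claw": 0.8}
    - {"linear": [0,0,0],"turn": [0,0,0],"claw": 0.8}
  grip_force: 12

```text
time: 4.87
position: [0.5127, -0.275, 0.0945]
tool_rot: [-2.218, -2.225, -0.0]
ft_force: [-0.0, 0.5, 0.6]
grip_width: 0.353
```

```bash
python3 -c "
from h import *
now()"
```

```text
t 4.87 pos [ 0.5127 -0.275   0.0945] phi 90.16 z [ 0.e+00  1.e-04 -1.e+00] F [-0.01  0.45  0.63] T [-0.07  0.05  0.01] w 0.353
```

Emit:
move_arm:
  deltas:
    - {"linear": [0,0,-0.15],"turn": [0,0,0],"claw": 0.8}
    - {"linear": [0,0,-0.3],"turn": [0,0,0],"claw": 0.8}
    - {"linear": [0,0,-0.3],"turn": [0,0,0],"claw": 0.8}
    - {"linear": [0,0,-0.3],"turn": [0,0,0],"claw": 0.8}
    - {"linear": [0,0,-0.3],"turn": [0,0,0],"claw": 0.8}
    - {"linear": [0,0,-0.3],"turn": [0,0,0],"claw": 0.8}
    - {"linear": [0,0,-0.3],"turn": [0,0,0],"claw": 0.8}
    - {"linear": [0.2,0,0],"turn": [0,0,0],"claw": 0.8}
    - {"linear": [0.5,0.2,0],"turn": [0,0,-0.1],"claw": 0.8}
    - {"linear": [0.7,0.3,0],"turn": [0,0,-0.1],"claw": 0.8}
    - {"linear": [0.7,0.3,0],"turn": [0,0,-0.1],"claw": 0.8}
    - {"linear": [0.7,0.3,0],"turn": [0,0,-0.1],"claw": 0.8}
    - {"linear": [0.7,0.3,0],"turn": [0,0,-0.1],"claw": 0.8}
    - {"linear": [0.7,0.3,0],"turn": [0,0,-0.1],"claw": 0.8}
    - {"linear": [0.7,0.3,0],"turn": [0,0,0],"claw": 0.8}
    - {"linear": [0.7,0.2,0],"turn": [0,0,0],"claw": 0.8}
    - {"linear": [0.5,0.1,0],"turn": [0,0,0],"claw": 0.8}
    - {"linear": [0.3,0,0],"turn": [0,0,0],"claw": 0.8}
    - {"linear": [0,0,0],"turn": [0,0,0],"claw": 0.8}
    - {"linear": [0,0,0],"turn": [0,0,0],"claw": 0.8}

```text
time: 6.53
position: [0.5757, -0.0808, 0.1527]
tool_rot: [-2.169, -2.272, 0.001]
ft_force: [0.1, -0.6, -1.0]
grip_width: 0.348
```

```bash
python3 - <<'E'
from h import *
s,R=now();rows(s['position'],R,[(.5829,-.0572,.153,92.7,3)])
E
```

```text
t 6.53 pos [ 0.5757 -0.0808  0.1527] phi 92.64 z [-9.e-04 -2.e-04 -1.e+00] F [ 0.13 -0.63 -1.05] T [-0.18  0.07 -0.  ] w 0.348
to [ 0.5829 -0.0572  0.153 ] 92.7 n 3
   [0.26, 0.09, -0.0] [-0.0, 0.0, -0.01]
   [0.26, 0.09, -0.0] [-0.0, 0.0, -0.01]
   [0.26, 0.09, -0.0] [-0.0, 0.0, -0.01]
```

Emit:
move_arm:
  deltas:
    - {"linear": [0.25,0.09,0],"turn": [0,0,0],"claw": 0.8}
    - {"linear": [0.25,0.09,0],"turn": [0,0,0],"claw": 0.8}
    - {"linear": [0.25,0.09,0],"turn": [0,0,0],"claw": 0.8}
    - {"linear": [0,0,0],"turn": [0,0,0],"claw": 0.8}
    - {"linear": [0,0,0],"turn": [0,0,0],"claw": 0.8}

```text
time: 6.95
position: [0.5834, -0.0579, 0.153]
tool_rot: [-2.17, -2.272, -0.0]
ft_force: [-0.6, -1.0, -2.4]
grip_width: 0.355
```

```bash
python3 - <<'E'
from h import *
from bench import cams
import cv2
s,R=now();p=s["position"]
for n in("top","scene"): print(n,proj(n,p-[0,0,.003]).round(1),proj(n,rod(np.load("rail.npy"))[0][0]).round(1))
r=lambda n,x,y,w,h,f:cv2.resize(cams.get_image(n)["image"][y:y+h,x:x+w,::-1],None,fx=f,fy=f,interpolation=cv2.INTER_CUBIC)
u=proj("scene",p)[0].astype(int);print(u)
cv2.imwrite("pics/t1.png",np.vstack([r("scene",u[0]-30,u[1]-35,100,75,8)]))
cv2.imwrite("pics/t1top.png",r("top",290,150,80,60,8))
E
```

```text
t 6.95 pos [ 0.5834 -0.0579  0.153 ] phi 92.62 z [-1.e-04  1.e-04 -1.e+00] F [-0.56 -0.97 -2.44] T [-0.13  0.03  0.01] w 0.355
top [[340.7 180.3]] [[323.  181.7]]
scene [[291.6 162.6]] [[305.4 170.7]]
[291 161]
```

View pics/t1.png

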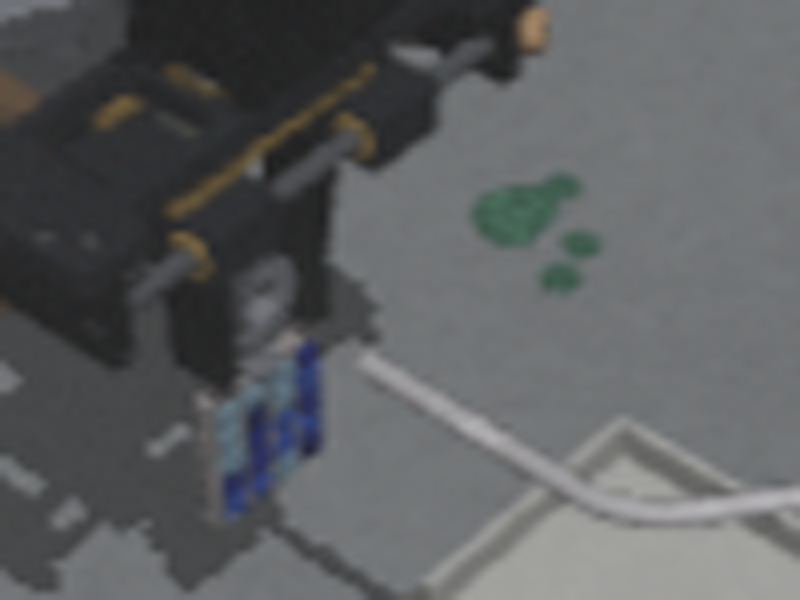

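Scene: the ring's centre is at about (294,162.5). The rod's straight first leg, extended, passes through it, so the alignment is good in this view. Now the top view.

View pics/t1top.png

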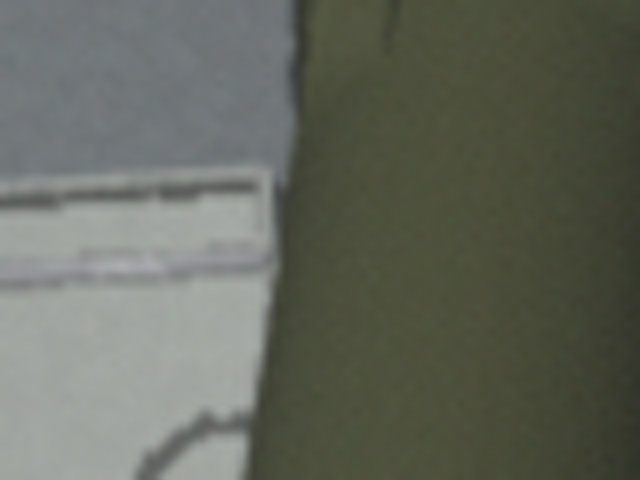

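The arm hides the top view. The jaws centre the ring, z is known from the grasp, and the scene view agrees, so I advance gently onto the tip.

Emit:
move_arm:
  deltas:
    - {"linear": [0.25,-0.02,-0.02],"turn": [0,0,0],"claw": 0.8}
    - {"linear": [0.25,0,0],"turn": [0,0,0],"claw": 0.8}
    - {"linear": [0.25,0,0],"turn": [0,0,0],"claw": 0.8}
    - {"linear": [0.25,0,0],"turn": [0,0,0],"claw": 0.8}
    - {"linear": [0.15,0,0],"turn": [0,0,0],"claw": 0.8}
    - {"linear": [0.15,0,0],"turn": [0,0,0],"claw": 0.8}
    - {"linear": [0.1,0,0],"turn": [0,0,0],"claw": 0.8}
    - {"linear": [0.1,0,0],"turn": [0,0,0],"claw": 0.8}
    - {"linear": [0.1,0,0],"turn": [0,0,0],"claw": 0.8}
    - {"linear": [0,0,0],"turn": [0,0,0],"claw": 0.8}

```text
time: 7.88
position: [0.5805, -0.0099, 0.1536]
tool_rot: [-2.17, -2.271, -0.0]
ft_force: [0.3, -0.2, -2.8]
grip_width: 0.351
```

```bash
cat >> h.py <<'E'
def where():
    "s along rod of the eye, lateral error (left +), heading error"
    s,R=now();P,th,ss,S=rod(np.load("rail.npy"))
    P=np.r_[P[0]-np.linspace(.06,.001,60)[:,None]*[np.cos(th[0]),np.sin(th[0]),0],P];th=np.r_[np.full(60,th[0]),th];ss=np.r_[-np.linspace(.06,.001,60),ss]
    d=s["position"][:2]-P[:,:2];i=np.hypot(*d.T).argmin();lat=d[i]@[-np.sin(th[i]),np.cos(th[i])]
    print("s",ss[i].round(4),"lat_mm",round(lat*1e3,2),"z_err_mm",round((s["position"][2]-.1535)*1e3,2),"head_err",round(np.degrees(np.arctan2(R[1,0],R[0,0])-th[i]),2),"breaks",S.round(4))
    return s,R,P,th,ss
E
python3 -c "
from h import *
where()"
```

```text
t 7.88 pos [ 0.5805 -0.0099  0.1536] phi 92.59 z [ 0.e+00  4.e-04 -1.e+00] F [ 0.29 -0.22 -2.84] T [-0.12  0.05 -0.01] w 0.351
s 0.002 lat_mm 0.15 z_err_mm 0.14 head_err -0.15 breaks [0.     0.0873 0.1139 0.194  0.2209 0.3075]
```

Emit:
move_arm:
  deltas:
    - {"linear": [0.1,0,0],"turn": [0,0,0],"claw": 0.8}
    - {"linear": [0.1,0,0],"turn": [0,0,0],"claw": 0.8}
    - {"linear": [0.1,0,0],"turn": [0,0,0],"claw": 0.8}
    - {"linear": [0.1,0,0],"turn": [0,0,0],"claw": 0.8}
    - {"linear": [0.1,0,0],"turn": [0,0,0],"claw": 0.8}
    - {"linear": [0.1,0,0],"turn": [0,0,0],"claw": 0.8}
    - {"linear": [0,0,0],"turn": [0,0,0],"claw": 0.8}

```text
time: 8.47
position: [0.5797, 0.0085, 0.1536]
tool_rot: [-2.17, -2.271, -0.001]
ft_force: [0.4, -0.1, -2.5]
grip_width: 0.352
```

```bash
python3 - <<'E'
from h import *
from bench import cams
import cv2
s=where()[0];p=s["position"]
r=lambda n,x,y,w,h,f:cv2.resize(cams.get_image(n)["image"][y:y+h,x:x+w,::-1],None,fx=f,fy=f,interpolation=cv2.INTER_CUBIC)
u=proj("scene",p)[0].astype(int);print(u)
cv2.imwrite("pics/t2.png",r("scene",u[0]-30,u[1]-25,80,60,10))
E
```

```text
t 8.47 pos [0.5797 0.0085 0.1536] phi 92.62 z [-0.e+00  6.e-04 -1.e+00] F [ 0.42 -0.08 -2.47] T [-0.14 -0.01  0.06] w 0.352
s 0.021 lat_mm 0.11 z_err_mm 0.13 head_err -0.12 breaks [0.     0.0873 0.1139 0.194  0.2209 0.3075]
[311 173]
```

View pics/t2.png

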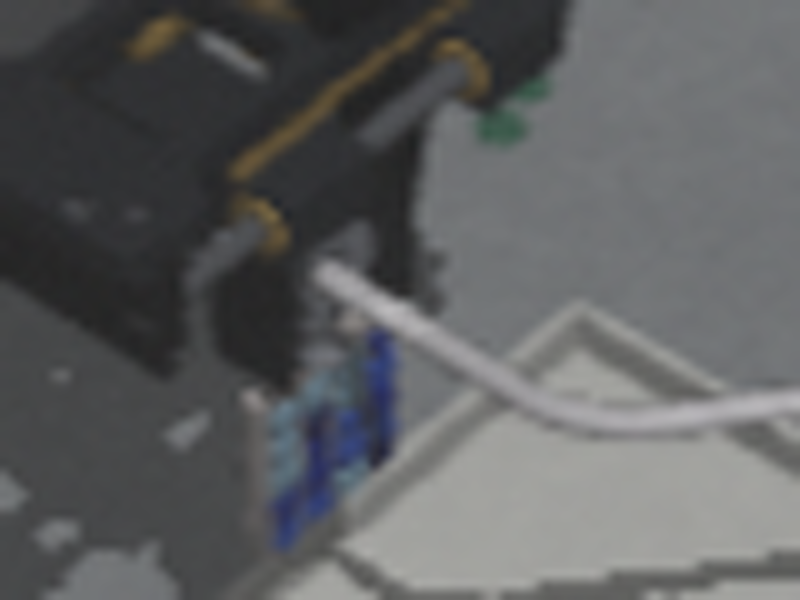

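The rod tip enters the ring at about (313,175) with no contact force, so the eye is threaded. I slide along the first leg.

Emit:
move_arm:
  deltas:
    - {"linear": [0.15,0,0],"turn": [0,0,0],"claw": 0.8}
    - {"linear": [0.2,0,0],"turn": [0,0,0],"claw": 0.8}
    - {"linear": [0.2,0,0],"turn": [0,0,0],"claw": 0.8}
    - {"linear": [0.2,0,0],"turn": [0,0,0],"claw": 0.8}
    - {"linear": [0.2,0,0],"turn": [0,0,0],"claw": 0.8}
    - {"linear": [0.2,0,0],"turn": [0,0,0],"claw": 0.8}
    - {"linear": [0,0,0],"turn": [0,0,0],"claw": 0.8}

```text
time: 9.1
position: [0.578, 0.0441, 0.1536]
tool_rot: [-2.168, -2.272, -0.001]
ft_force: [-0.3, 0.9, -1.4]
grip_width: 0.349
```

Emit:
move_arm:
  deltas:
    - {"linear": [0.15,0,0],"turn": [0,0,0],"claw": 0.8}
    - {"linear": [0.15,0,0],"turn": [0,0,0],"claw": 0.8}
    - {"linear": [0.15,0,0],"turn": [0,0,0],"claw": 0.8}
    - {"linear": [0.15,0,0],"turn": [0,0,0],"claw": 0.8}
    - {"linear": [0.15,0,0],"turn": [0,0,0],"claw": 0.8}
    - {"linear": [0,0,0],"turn": [0,0,0],"claw": 0.8}

```text
time: 9.6
position: [0.5771, 0.0659, 0.1536]
tool_rot: [-2.169, -2.272, -0.001]
ft_force: [0.2, 0.5, -2.1]
grip_width: 0.349
```

```bash
cat > nxt.py <<'E'
import sys
from h import *
s,R,P,th,ss=where()
S=rod(np.load("rail.npy"))[3]
wp=[]
for t,n in [a.split(":") for a in sys.argv[1:]]:
    i=np.abs(ss-float(t)).argmin();wp.append((P[i,0],P[i,1],.1535,np.degrees(th[i]),int(n)))
rows(s["position"],R,wp)
E
python3 nxt.py 0.0873:1 0.0915:2 0.0955:2 0.0995:2 0.1035:2 0.1075:2 0.1115:2 0.114:2
```

```text
t 9.6 pos [0.5771 0.0659 0.1536] phi 92.65 z [ 0.e+00  8.e-04 -1.e+00] F [ 0.24  0.53 -2.05] T [-0.09  0.03 -0.01] w 0.349
s 0.0781 lat_mm -0.06 z_err_mm 0.15 head_err -0.1 breaks [0.     0.0873 0.1139 0.194  0.2209 0.3075]
to [0.5766 0.0747 0.1535] 92.74474810743212 n 1
   [0.3, -0.0, 0.01] [0.0, -0.01, -0.02]
to [0.5762 0.0787 0.1535] 100.13609766725126 n 2
   [0.07, -0.0, -0.0] [-0.0, 0.0, -0.92]
   [0.07, 0.0, -0.0] [-0.0, 0.0, -0.92]
to [0.5752 0.0826 0.1535] 107.78748456154415 n 2
   [0.07, -0.0, -0.0] [-0.0, -0.0, -0.96]
   [0.07, 0.0, -0.0] [-0.0, -0.0, -0.96]
to [0.5737 0.0863 0.1535] 115.43887145583706 n 2
   [0.07, -0.0, -0.0] [-0.0, 0.0, -0.96]
   [0.07, -0.0, -0.0] [-0.0, 0.0, -0.96]
to [0.5718 0.0898 0.1535] 123.09025835012991 n 2
   [0.07, -0.0, -0.0] [0.0, 0.0, -0.96]
   [0.07, -0.0, -0.0] [0.0, 0.0, -0.96]
to [0.5694 0.093  0.1535] 130.7416452444228 n 2
   [0.07, -0.0, -0.0] [-0.0, -0.0, -0.96]
   [0.07, 0.0, -0.0] [-0.0, -0.0, -0.96]
to [0.5666 0.0959 0.1535] 138.3930321387157 n 2
   [0.07, -0.0, -0.0] [-0.0, -0.0, -0.96]
   [0.07, 0.0, -0.0] [-0.0, -0.0, -0.96]
to [0.5642 0.0978 0.1535] 143.67221063155978 n 2
   [0.05, -0.0, -0.0] [0.0, 0.0, -0.66]
   [0.05, -0.0, -0.0] [0.0, 0.0, -0.66]
```

Emit:
move_arm:
  deltas:
    - {"linear": [0.15,0,0],"turn": [0,0,0],"claw": 0.8}
    - {"linear": [0.15,0,0],"turn": [0,0,0],"claw": 0.8}
    - {"linear": [0.07,-0.002,0],"turn": [0,0,-0.95],"claw": 0.8}
    - {"linear": [0.07,-0.002,0],"turn": [0,0,-0.95],"claw": 0.8}
    - {"linear": [0.07,-0.002,0],"turn": [0,0,-0.95],"claw": 0.8}
    - {"linear": [0.07,-0.002,0],"turn": [0,0,-0.95],"claw": 0.8}
    - {"linear": [0,0,0],"turn": [0,0,0],"claw": 0.8}

```text
time: 10.18
position: [0.5752, 0.0824, 0.1536]
tool_rot: [-1.849, -2.54, -0.001]
ft_force: [0.4, 1.3, -1.4]
grip_width: 0.355
```

```bash
python3 nxt.py 0.1075:3 0.115:4 0.125:2
```

```text
t 10.18 pos [0.5752 0.0824 0.1536] phi 107.89 z [-1.e-04  5.e-04 -1.e+00] F [ 0.44  1.26 -1.43] T [-0.09  0.02 -0.01] w 0.355
s 0.0951 lat_mm 0.07 z_err_mm 0.14 head_err 0.1 breaks [0.     0.0873 0.1139 0.194  0.2209 0.3075]
to [0.5694 0.093  0.1535] 130.7416452444228 n 3
   [0.13, -0.03, 0.0] [0.0, -0.0, -1.9]
   [0.13, -0.01, 0.0] [0.0, -0.0, -1.9]
   [0.13, 0.01, 0.0] [0.0, -0.0, -1.9]
to [0.5634 0.0983 0.1535] 143.67221063155978 n 4
   [0.07, -0.01, 0.0] [0.0, -0.0, -0.81]
   [0.07, -0.0, 0.0] [0.0, -0.0, -0.81]
   [0.07, -0.0, 0.0] [0.0, -0.0, -0.81]
   [0.07, 0.0, 0.0] [0.0, -0.0, -0.81]
to [0.5554 0.1043 0.1535] 143.67221063155978 n 2
   [0.17, 0.0, -0.0] [0.0, 0.0, 0.0]
   [0.17, 0.0, -0.0] [0.0, 0.0, 0.0]
```

Emit:
move_arm:
  deltas:
    - {"linear": [0.07,-0.002,0],"turn": [0,0,-0.95],"claw": 0.8}
    - {"linear": [0.07,-0.002,0],"turn": [0,0,-0.95],"claw": 0.8}
    - {"linear": [0.07,-0.002,0],"turn": [0,0,-0.95],"claw": 0.8}
    - {"linear": [0.07,-0.002,0],"turn": [0,0,-0.95],"claw": 0.8}
    - {"linear": [0.07,-0.002,0],"turn": [0,0,-0.95],"claw": 0.8}
    - {"linear": [0,0,0],"turn": [0,0,0],"claw": 0.8}

```text
time: 10.68
position: [0.5704, 0.0914, 0.1536]
tool_rot: [-1.407, -2.808, -0.0]
ft_force: [-0.5, 0.7, -1.5]
grip_width: 0.355
```

Emit:
move_arm:
  deltas:
    - {"linear": [0.07,-0.002,0],"turn": [0,0,-0.95],"claw": 0.8}
    - {"linear": [0.07,-0.002,0],"turn": [0,0,-0.95],"claw": 0.8}
    - {"linear": [0.07,-0.002,0],"turn": [0,0,-0.95],"claw": 0.8}
    - {"linear": [0.07,-0.002,0],"turn": [0,0,-0.95],"claw": 0.8}
    - {"linear": [0.05,0,0],"turn": [0,0,-0.4],"claw": 0.8}
    - {"linear": [0,0,0],"turn": [0,0,0],"claw": 0.8}

```text
time: 11.18
position: [0.5637, 0.0981, 0.1538]
tool_rot: [0.985, 2.983, 0.001]
ft_force: [0.7, 0.8, -1.7]
grip_width: 0.352
```

```bash
python3 nxt.py 0.15:1 0.193:1
```

```text
t 11.18 pos [0.5637 0.0981 0.1538] phi 143.45 z [ 5.e-04  5.e-04 -1.e+00] F [ 0.72  0.76 -1.69] T [ 0.09 -0.06  0.01] w 0.352
s 0.1152 lat_mm 0.06 z_err_mm 0.32 head_err -0.22 breaks [0.     0.0873 0.1139 0.194  0.2209 0.3075]
to [0.5352 0.1191 0.1535] 143.67221063155978 n 1
   [1.18, -0.0, 0.01] [0.01, 0.0, -0.06]
to [0.5005 0.1446 0.1535] 143.67221063155978 n 1
   [1.44, -0.0, -0.0] [0.0, 0.0, -0.0]
```

Emit:
move_arm:
  deltas:
    - {"linear": [0.15,0,0],"turn": [0,0,-0.05],"claw": 0.8}
    - {"linear": [0.2,0,0],"turn": [0,0,0],"claw": 0.8}
    - {"linear": [0.2,0,0],"turn": [0,0,0],"claw": 0.8}
    - {"linear": [0.2,0,0],"turn": [0,0,0],"claw": 0.8}
    - {"linear": [0.2,0,0],"turn": [0,0,0],"claw": 0.8}
    - {"linear": [0.2,0,0],"turn": [0,0,0],"claw": 0.8}
    - {"linear": [0,0,0],"turn": [0,0,0],"claw": 0.8}

```text
time: 11.77
position: [0.5343, 0.1196, 0.1536]
tool_rot: [-0.974, -2.985, -0.001]
ft_force: [0.6, 1.1, -2.2]
grip_width: 0.35
```

Emit:
move_arm:
  deltas:
    - {"linear": [0.15,0,0],"turn": [0,0,0],"claw": 0.8}
    - {"linear": [0.15,0,0],"turn": [0,0,0],"claw": 0.8}
    - {"linear": [0.15,0,0],"turn": [0,0,0],"claw": 0.8}
    - {"linear": [0.15,0,0],"turn": [0,0,0],"claw": 0.8}
    - {"linear": [0.15,0,0],"turn": [0,0,0],"claw": 0.8}
    - {"linear": [0.15,0,0],"turn": [0,0,0],"claw": 0.8}
    - {"linear": [0,0,0],"turn": [0,0,0],"claw": 0.8}

```text
time: 12.35
position: [0.5129, 0.1351, 0.1536]
tool_rot: [-0.975, -2.985, -0.0]
ft_force: [0.2, 1.5, -1.0]
grip_width: 0.346
```

```bash
python3 - <<'E'
import runpy,sys
sys.argv=["nxt.py","0.194:1","0.2209:13"];runpy.run_path("nxt.py")
from bench import cams
import cv2
cv2.imwrite("pics/m1.png",cv2.resize(cams.get_image("scene")["image"][130:230,280:440,::-1],None,fx=5,fy=5,interpolation=cv2.INTER_CUBIC))
E
```

```text
t 12.35 pos [0.5129 0.1351 0.1536] phi 143.82 z [-1.1e-03  6.0e-04 -1.0e+00] F [ 0.24  1.53 -0.99] T [ 0.38 -0.09  0.03] w 0.346
s 0.1773 lat_mm 0.31 z_err_mm 0.09 head_err 0.15 breaks [0.     0.0873 0.1139 0.194  0.2209 0.3075]
to [0.4997 0.1452 0.1535] 143.16582973886818 n 1
   [0.56, 0.01, 0.0] [-0.0, -0.02, 0.16]
to [0.4877 0.1684 0.1535] 92.30337639278632 n 13
   [0.06, 0.03, 0.0] [-0.0, -0.0, 0.98]
   [0.06, 0.02, 0.0] [-0.0, -0.0, 0.98]
   [0.06, 0.02, 0.0] [-0.0, -0.0, 0.98]
   [0.07, 0.02, 0.0] [-0.0, -0.0, 0.98]
   [0.07, 0.01, 0.0] [-0.0, -0.0, 0.98]
   [0.07, 0.01, 0.0] [-0.0, -0.0, 0.98]
   [0.07, 0.0, 0.0] [-0.0, -0.0, 0.98]
   [0.07, -0.0, 0.0] [-0.0, -0.0, 0.98]
   [0.07, -0.01, 0.0] [-0.0, -0.0, 0.98]
   [0.07, -0.01, 0.0] [-0.0, -0.0, 0.98]
   [0.07, -0.02, 0.0] [-0.0, -0.0, 0.98]
   [0.06, -0.02, 0.0] [-0.0, -0.0, 0.98]
   [0.06, -0.02, 0.0] [-0.0, -0.0, 0.98]
```

View pics/m1.png

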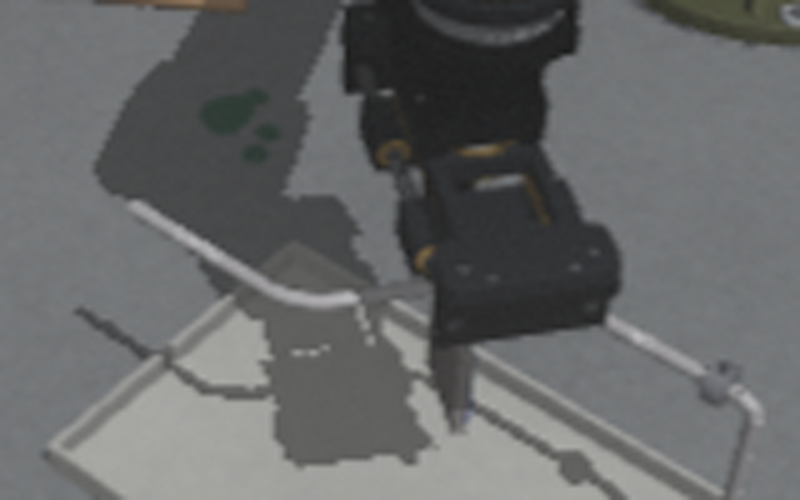

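The rod looks undisturbed. The torque shows about 2 N of side contact pushing the sample right, so I ease 1.5 mm to the right (tool +y).

Emit:
move_arm:
  deltas:
    - {"linear": [0,0.025,0],"turn": [0,0,0],"claw": 0.8}
    - {"linear": [0,0.025,0],"turn": [0,0,0],"claw": 0.8}
    - {"linear": [0,0,0],"turn": [0,0,0],"claw": 0.8}

```text
time: 12.65
position: [0.5147, 0.1349, 0.1534]
tool_rot: [-0.978, -2.985, 0.001]
ft_force: [-0.3, 0.7, -2.1]
grip_width: 0.35
```

```bash
cat >> h.py <<'E'
_n=now
def now():
    s,R=_n();T=s["torque"];h=R[:2,0];f=np.array([-(T[1]-.03),T[0]+.12])/.25
    print("  from torque: fwd %.2f left %.2f N"%(f@h,f@[-h[1],h[0]]));return s,R
E
python3 nxt.py 0.194:1
```

```text
t 12.65 pos [0.5147 0.1349 0.1534] phi 143.73 z [-8.e-04 -7.e-04 -1.e+00] F [-0.29  0.65 -2.1 ] T [-0.02 -0.01  0.01] w 0.35
  from torque: fwd 0.10 left -0.40 N
s 0.1763 lat_mm -0.6 z_err_mm -0.11 head_err 0.06 breaks [0.     0.0873 0.1139 0.194  0.2209 0.3075]
to [0.4997 0.1452 0.1535] 143.16582973886818 n 1
   [0.61, -0.02, -0.0] [-0.02, -0.0, 0.14]
```

Emit:
move_arm:
  deltas:
    - {"linear": [0,0.05,0],"turn": [0,0,0],"claw": 0.8}
    - {"linear": [0,0,0],"turn": [0,0,0],"claw": 0.8}

```text
time: 12.82
position: [0.5159, 0.1365, 0.1535]
tool_rot: [-0.978, -2.985, 0.0]
ft_force: [0.2, 0.4, -0.8]
grip_width: 0.351
```

```bash
python3 nxt.py 0.194:1|head -3
```

```text
t 12.82 pos [0.5159 0.1365 0.1535] phi 143.74 z [-2.e-04 -2.e-04 -1.e+00] F [ 0.2   0.35 -0.83] T [-0.01 -0.    0.03] w 0.351
  from torque: fwd 0.16 left -0.44 N
s 0.1763 lat_mm -2.56 z_err_mm 0.03 head_err 0.07 breaks [0.     0.0873 0.1139 0.194  0.2209 0.3075]
```

Emit:
move_arm:
  deltas:
    - {"linear": [0,0.05,0],"turn": [0,0,0],"claw": 0.8}
    - {"linear": [0,0,0],"turn": [0,0,0],"claw": 0.8}

```text
time: 12.98
position: [0.5168, 0.138, 0.1536]
tool_rot: [0.977, 2.986, 0.0]
ft_force: [-0.9, -0.5, -1.6]
grip_width: 0.35
```

```bash
python3 nxt.py 0.194:1|head -3
```

```text
t 12.98 pos [0.5168 0.138  0.1536] phi 143.76 z [ 1.e-04  1.e-04 -1.e+00] F [-0.94 -0.48 -1.59] T [-0.05 -0.04  0.02] w 0.35
  from torque: fwd -0.08 left -0.39 N
s 0.1763 lat_mm -4.32 z_err_mm 0.14 head_err 0.09 breaks [0.     0.0873 0.1139 0.194  0.2209 0.3075]
```

Free from +0.2 to at least -4.3 mm, so the rod's centre here is about 2.3 mm right of my fit. I re-centre and advance a little.

Emit:
move_arm:
  deltas:
    - {"linear": [0.1,-0.06,0],"turn": [0,0,0],"claw": 0.8}
    - {"linear": [0.1,0,0],"turn": [0,0,0],"claw": 0.8}
    - {"linear": [0,0,0],"turn": [0,0,0],"claw": 0.8}

```text
time: 13.23
position: [0.51, 0.1404, 0.1536]
tool_rot: [-0.976, -2.985, -0.0]
ft_force: [0.1, -0.7, -0.9]
grip_width: 0.35
```

```bash
python3 nxt.py 0.194:1|head -3
```

```text
t 13.23 pos [0.51   0.1404 0.1536] phi 143.79 z [-7.e-04  4.e-04 -1.e+00] F [ 0.13 -0.66 -0.91] T [-0.01  0.04 -0.02] w 0.35
  from torque: fwd 0.29 left -0.34 N
s 0.1833 lat_mm -2.23 z_err_mm 0.09 head_err 0.12 breaks [0.     0.0873 0.1139 0.194  0.2209 0.3075]
```

Emit:
move_arm:
  deltas:
    - {"linear": [0.1,0,0],"turn": [0,0,0],"claw": 0.8}
    - {"linear": [0.1,0,0],"turn": [0,0,0],"claw": 0.8}
    - {"linear": [0,0,0],"turn": [0,0,0],"claw": 0.8}

```text
time: 13.48
position: [0.5053, 0.1441, 0.1537]
tool_rot: [-0.976, -2.986, -0.001]
ft_force: [-0.6, 0.7, -2.2]
grip_width: 0.349
```

```bash
python3 nxt.py 0.194:1|head -3
```

```text
t 13.48 pos [0.5053 0.1441 0.1537] phi 143.81 z [-3.e-04  5.e-04 -1.e+00] F [-0.57  0.7  -2.25] T [-0.05  0.01  0.02] w 0.349
  from torque: fwd 0.11 left -0.29 N
s 0.1893 lat_mm -2.46 z_err_mm 0.17 head_err 0.13 breaks [0.     0.0873 0.1139 0.194  0.2209 0.3075]
```

Emit:
move_arm:
  deltas:
    - {"linear": [0.1,0,0],"turn": [0,0,0],"claw": 0.8}
    - {"linear": [0.1,0,0],"turn": [0,0,0.1],"claw": 0.8}
    - {"linear": [0.07,0,0],"turn": [0,0,0.95],"claw": 0.8}
    - {"linear": [0.07,0.002,0],"turn": [0,0,0.95],"claw": 0.8}
    - {"linear": [0,0,0],"turn": [0,0,0],"claw": 0.8}

```text
time: 13.9
position: [0.4973, 0.1502, 0.1537]
tool_rot: [-1.185, -2.909, -0.0]
ft_force: [-0.8, 0.5, -1.0]
grip_width: 0.351
```

```bash
python3 nxt.py 0.194:1|head -3
```

```text
t 13.9 pos [0.4973 0.1502 0.1537] phi 135.68 z [-3.e-04  4.e-04 -1.e+00] F [-0.81  0.54 -1.  ] T [-0.11  0.02 -0.02] w 0.351
  from torque: fwd -0.00 left -0.05 N
s 0.1993 lat_mm -2.17 z_err_mm 0.15 head_err 2.08 breaks [0.     0.0873 0.1139 0.194  0.2209 0.3075]
```

Emit:
move_arm:
  deltas:
    - {"linear": [0.07,0.002,0],"turn": [0,0,0.95],"claw": 0.8}
    - {"linear": [0.07,0.002,0],"turn": [0,0,0.95],"claw": 0.8}
    - {"linear": [0,0,0],"turn": [0,0,0],"claw": 0.8}

```text
time: 14.15
position: [0.4947, 0.1532, 0.1537]
tool_rot: [-1.373, -2.826, -0.0]
ft_force: [-0.0, -1.0, -1.6]
grip_width: 0.353
```

```bash
python3 nxt.py 0.194:1|head -3
```

```text
t 14.15 pos [0.4947 0.1532 0.1537] phi 128.18 z [-1.e-04  3.e-04 -1.e+00] F [-0.   -0.97 -1.56] T [-0.06  0.   -0.  ] w 0.353
  from torque: fwd 0.13 left -0.24 N
s 0.2043 lat_mm -2.02 z_err_mm 0.17 head_err 4.14 breaks [0.     0.0873 0.1139 0.194  0.2209 0.3075]
```

Emit:
move_arm:
  deltas:
    - {"linear": [0.07,0.002,0],"turn": [0,0,0.95],"claw": 0.8}
    - {"linear": [0.07,0.002,0],"turn": [0,0,0.95],"claw": 0.8}
    - {"linear": [0.07,0.002,0],"turn": [0,0,0.95],"claw": 0.8}
    - {"linear": [0,0,0],"turn": [0,0,0],"claw": 0.8}

```text
time: 14.48
position: [0.4915, 0.1584, 0.1536]
tool_rot: [-1.645, -2.676, -0.0]
ft_force: [0.9, -0.2, -2.9]
grip_width: 0.351
```

```bash
python3 nxt.py 0.194:1|head -3
```

```text
t 14.48 pos [0.4915 0.1584 0.1536] phi 116.86 z [-1.e-04  2.e-04 -1.e+00] F [ 0.85 -0.19 -2.88] T [-0.1  -0.05 -0.04] w 0.351
  from torque: fwd -0.07 left -0.31 N
s 0.2103 lat_mm -1.64 z_err_mm 0.14 head_err 4.3 breaks [0.     0.0873 0.1139 0.194  0.2209 0.3075]
```

Emit:
move_arm:
  deltas:
    - {"linear": [0.07,0.002,0],"turn": [0,0,0.95],"claw": 0.8}
    - {"linear": [0.07,0.002,0],"turn": [0,0,0.95],"claw": 0.8}
    - {"linear": [0.07,0.002,0],"turn": [0,0,0.95],"claw": 0.8}
    - {"linear": [0,0,0],"turn": [0,0,0],"claw": 0.8}

```text
time: 14.82
position: [0.4893, 0.1642, 0.1537]
tool_rot: [-1.902, -2.501, -0.0]
ft_force: [-0.5, -0.0, -1.0]
grip_width: 0.348
```

```bash
python3 nxt.py 0.224:4 0.23:1
```

```text
t 14.82 pos [0.4893 0.1642 0.1537] phi 105.5 z [ 1.e-04  2.e-04 -1.e+00] F [-0.47 -0.04 -1.04] T [-0.13  0.01 -0.  ] w 0.348
  from torque: fwd -0.07 left -0.07 N
s 0.2173 lat_mm -1.18 z_err_mm 0.17 head_err 6.33 breaks [0.     0.0873 0.1139 0.194  0.2209 0.3075]
to [0.4876 0.1714 0.1535] 92.30337639278632 n 4
   [0.06, 0.0, 0.0] [0.0, -0.0, 0.82]
   [0.06, -0.0, 0.0] [0.0, -0.0, 0.82]
   [0.06, -0.0, 0.0] [0.0, -0.0, 0.82]
   [0.06, -0.01, 0.0] [0.0, -0.0, 0.82]
to [0.4873 0.1774 0.1535] 92.30337639278632 n 1
   [0.2, 0.0, 0.0] [-0.0, -0.0, 0.0]
```

Emit:
move_arm:
  deltas:
    - {"linear": [0.06,0,0],"turn": [0,0,0.82],"claw": 0.8}
    - {"linear": [0.06,0,0],"turn": [0,0,0.82],"claw": 0.8}
    - {"linear": [0.06,0,0],"turn": [0,0,0.82],"claw": 0.8}
    - {"linear": [0.06,-0.01,0],"turn": [0,0,0.82],"claw": 0.8}
    - {"linear": [0.1,0,0],"turn": [0,0,0],"claw": 0.8}
    - {"linear": [0,0,0],"turn": [0,0,0],"claw": 0.8}

```text
time: 15.32
position: [0.4876, 0.1745, 0.1537]
tool_rot: [-2.172, -2.27, -0.0]
ft_force: [0.3, -0.1, -2.6]
grip_width: 0.349
```

```bash
python3 nxt.py 0.24:1
```

```text
t 15.32 pos [0.4876 0.1745 0.1537] phi 92.53 z [ 1.e-04  3.e-04 -1.e+00] F [ 0.27 -0.08 -2.63] T [-0.08  0.02 -0.01] w 0.349
  from torque: fwd 0.14 left -0.04 N
s 0.2274 lat_mm -0.16 z_err_mm 0.18 head_err 0.23 breaks [0.     0.0873 0.1139 0.194  0.2209 0.3075]
to [0.4869 0.1874 0.1535] 92.30337639278632 n 1
   [0.43, -0.0, 0.01] [0.0, -0.0, 0.06]
```

Emit:
move_arm:
  deltas:
    - {"linear": [0.15,0,0],"turn": [0,0,0],"claw": 0.8}
    - {"linear": [0.15,0,0],"turn": [0,0,0],"claw": 0.8}
    - {"linear": [0.15,0,0],"turn": [0,0,0],"claw": 0.8}
    - {"linear": [0,0,0],"turn": [0,0,0],"claw": 0.8}

```text
time: 15.65
position: [0.4868, 0.189, 0.1536]
tool_rot: [-2.174, -2.267, -0.001]
ft_force: [-0.1, 0.1, -2.2]
grip_width: 0.352
```

```bash
python3 nxt.py 0.26:1
```

```text
t 15.65 pos [0.4868 0.189  0.1536] phi 92.39 z [ 0.e+00  7.e-04 -1.e+00] F [-0.13  0.1  -2.2 ] T [-0.12  0.02 -0.03] w 0.352
  from torque: fwd 0.01 left -0.05 N
s 0.2424 lat_mm 0.01 z_err_mm 0.15 head_err 0.08 breaks [0.     0.0873 0.1139 0.194  0.2209 0.3075]
to [0.4861 0.2075 0.1535] 92.30337639278632 n 1
   [0.62, 0.0, 0.01] [0.0, -0.01, 0.02]
```

Emit:
move_arm:
  deltas:
    - {"linear": [0.15,0,0],"turn": [0,0,0],"claw": 0.8}
    - {"linear": [0.15,0,0],"turn": [0,0,0],"claw": 0.8}
    - {"linear": [0.15,0,0],"turn": [0,0,0],"claw": 0.8}
    - {"linear": [0.15,0,0],"turn": [0,0,0],"claw": 0.8}
    - {"linear": [0.15,0,0],"turn": [0,0,0],"claw": 0.8}
    - {"linear": [0.15,0,0],"turn": [0,0,0],"claw": 0.8}
    - {"linear": [0,0,0],"turn": [0,0,0],"claw": 0.8}

```text
time: 16.23
position: [0.4858, 0.2159, 0.1537]
tool_rot: [-2.176, -2.266, -0.001]
ft_force: [0.7, 0.6, -1.7]
grip_width: 0.352
```

```bash
python3 nxt.py 0.3030:1
```

```text
t 16.23 pos [0.4858 0.2159 0.1537] phi 92.33 z [ 1.e-04  7.e-04 -1.e+00] F [ 0.66  0.58 -1.69] T [-0.12  0.04 -0.01] w 0.352
  from torque: fwd -0.02 left 0.02 N
s 0.2684 lat_mm -0.02 z_err_mm 0.17 head_err 0.03 breaks [0.     0.0873 0.1139 0.194  0.2209 0.3075]
to [0.4844 0.2505 0.1535] 92.30337639278632 n 1
   [1.15, -0.0, 0.01] [0.0, -0.01, 0.01]
```

Emit:
move_arm:
  deltas:
    - {"linear": [0.15,0,0],"turn": [0,0,0],"claw": 0.8}
    - {"linear": [0.15,0,0],"turn": [0,0,0],"claw": 0.8}
    - {"linear": [0.15,0,0],"turn": [0,0,0],"claw": 0.8}
    - {"linear": [0.1,0,0],"turn": [0,0,0],"claw": 0.8}
    - {"linear": [0.05,0,0],"turn": [0,0,0],"claw": 0.8}
    - {"linear": [0,0,0],"turn": [0,0,0],"claw": 0.8}

```text
time: 16.73
position: [0.4852, 0.233, 0.1536]
tool_rot: [-2.177, -2.265, -0.0]
ft_force: [0.4, 0.7, -2.3]
grip_width: 0.35
```

```bash
python3 nxt.py 0.3030:1
```

```text
t 16.73 pos [0.4852 0.233  0.1536] phi 92.28 z [ 0.e+00  1.e-04 -1.e+00] F [ 0.4   0.68 -2.3 ] T [-0.09  0.01 -0.02] w 0.35
  from torque: fwd 0.11 left -0.09 N
s 0.2854 lat_mm -0.13 z_err_mm 0.14 head_err -0.02 breaks [0.     0.0873 0.1139 0.194  0.2209 0.3075]
to [0.4844 0.2505 0.1535] 92.30337639278632 n 1
   [0.58, -0.0, 0.0] [0.0, -0.0, -0.01]
```

Emit:
move_arm:
  deltas:
    - {"linear": [0.1,0,0],"turn": [0,0,0],"claw": 0.8}
    - {"linear": [0.1,0,0],"turn": [0,0,0],"claw": 0.8}
    - {"linear": [0.1,0,0],"turn": [0,0,0],"claw": 0.8}
    - {"linear": [0,0,0.05],"turn": [0,0,0],"claw": 0.8}
    - {"linear": [0,0,0.03],"turn": [0,0,0],"claw": 0.8}
    - {"linear": [0,0,0],"turn": [0,0,0],"claw": 0.8}
  grip_force: 8

```text
time: 17.23
position: [0.4848, 0.2412, 0.1509]
tool_rot: [-2.178, -2.264, 0.001]
ft_force: [-0.1, -0.3, -2.1]
grip_width: 0.346
```

```bash
python3 nxt.py 0.3030:1
```

```text
t 17.23 pos [0.4848 0.2412 0.1509] phi 92.23 z [-4.e-04 -4.e-04 -1.e+00] F [-0.09 -0.26 -2.07] T [-0.11  0.03  0.03] w 0.346
  from torque: fwd 0.04 left -0.02 N
s 0.2945 lat_mm -0.04 z_err_mm -2.57 head_err -0.07 breaks [0.     0.0873 0.1139 0.194  0.2209 0.3075]
to [0.4844 0.2505 0.1535] 92.30337639278632 n 1
   [0.31, -0.0, -0.09] [-0.01, 0.01, -0.02]
```

Now I feel for the collar in small steps.

Emit:
move_arm:
  deltas:
    - {"linear": [0.06,0,0],"turn": [0,0,0],"claw": 0.8}
    - {"linear": [0.06,0,0],"turn": [0,0,0],"claw": 0.8}
    - {"linear": [0.04,0,0],"turn": [0,0,0],"claw": 0.8}
    - {"linear": [0,0,0],"turn": [0,0,0],"claw": 0.8}

```text
time: 17.57
position: [0.4848, 0.2467, 0.1514]
tool_rot: [-2.177, -2.265, -0.001]
ft_force: [-0.6, 0.2, -2.0]
grip_width: 0.352
```

```bash
python3 nxt.py 0.3030:1|head -3
```

```text
t 17.57 pos [0.4848 0.2467 0.1514] phi 92.26 z [ 2.e-04  3.e-04 -1.e+00] F [-0.61  0.19 -2.  ] T [-0.12  0.05  0.02] w 0.352
  from torque: fwd -0.01 left 0.10 N
s 0.2995 lat_mm -0.23 z_err_mm -2.14 head_err -0.04 breaks [0.     0.0873 0.1139 0.194  0.2209 0.3075]
```

Emit:
move_arm:
  deltas:
    - {"linear": [0.03,0,0],"turn": [0,0,0],"claw": 0.8}
    - {"linear": [0.03,0,0],"turn": [0,0,0],"claw": 0.8}
    - {"linear": [0,0,0],"turn": [0,0,0],"claw": 0.8}

```text
time: 17.82
position: [0.4847, 0.2483, 0.1513]
tool_rot: [-2.177, -2.265, -0.0]
ft_force: [-0.2, 0.8, -2.4]
grip_width: 0.349
```

```bash
python3 nxt.py 0.3030:1|head -3
```

```text
t 17.82 pos [0.4847 0.2483 0.1513] phi 92.25 z [ 1.e-04  2.e-04 -1.e+00] F [-0.17  0.79 -2.43] T [-0.08  0.01 -0.04] w 0.349
  from torque: fwd 0.18 left -0.07 N
s 0.3015 lat_mm -0.21 z_err_mm -2.21 head_err -0.06 breaks [0.     0.0873 0.1139 0.194  0.2209 0.3075]
```

Emit:
move_arm:
  deltas:
    - {"linear": [0.02,0,0.015],"turn": [0,0,0],"claw": 0.8}
    - {"linear": [0.02,0,0],"turn": [0,0,0],"claw": 0.8}
    - {"linear": [0,0,0],"turn": [0,0,0],"claw": 0.8}

```text
time: 18.07
position: [0.4846, 0.2493, 0.1508]
tool_rot: [-2.178, -2.264, -0.0]
ft_force: [0.1, -0.5, -1.8]
grip_width: 0.354
```

```bash
python3 nxt.py 0.3030:1|head -3
```

```text
t 18.07 pos [0.4846 0.2493 0.1508] phi 92.24 z [ 0.e+00  1.e-04 -1.e+00] F [ 0.06 -0.5  -1.81] T [-0.09  0.03 -0.02] w 0.354
  from torque: fwd 0.13 left -0.01 N
s 0.3025 lat_mm -0.2 z_err_mm -2.7 head_err -0.06 breaks [0.     0.0873 0.1139 0.194  0.2209 0.3075]
```

Emit:
move_arm:
  deltas:
    - {"linear": [0.02,0,0],"turn": [0,0,0],"claw": 0.8}
    - {"linear": [0.02,0,0],"turn": [0,0,0],"claw": 0.8}
    - {"linear": [0,0,0],"turn": [0,0,0],"claw": 0.8}

```text
time: 18.32
position: [0.4847, 0.2497, 0.1508]
tool_rot: [2.178, 2.264, -0.001]
ft_force: [0.8, -2.0, -1.8]
grip_width: 0.35
```

```bash
python3 nxt.py 0.3030:1|head -3
```

```text
t 18.32 pos [0.4847 0.2497 0.1508] phi 92.22 z [-2.e-04 -1.e-03 -1.e+00] F [ 0.84 -2.04 -1.81] T [-0.54  0.14  0.01] w 0.35
  from torque: fwd -1.66 left 0.49 N
s 0.3025 lat_mm -0.26 z_err_mm -2.7 head_err -0.09 breaks [0.     0.0873 0.1139 0.194  0.2209 0.3075]
```

Contact with the collar at about 2 N, so the eye is lightly home. I open gently and rise straight up.

Emit:
move_arm:
  deltas:
    - {"linear": [0,0,0],"turn": [0,0,0],"claw": 0.62}
    - {"linear": [0,0,0],"turn": [0,0,0],"claw": 0.58}
    - {"linear": [0,0,0],"turn": [0,0,0],"claw": 0.54}
    - {"linear": [0,0,0],"turn": [0,0,0],"claw": 0.5}
    - {"linear": [0,0,0],"turn": [0,0,0],"claw": 0.4}
    - {"linear": [0,0,0],"turn": [0,0,0],"claw": 0.3}
    - {"linear": [0,0,0],"turn": [0,0,0],"claw": 0.2}
    - {"linear": [0,0,0],"turn": [0,0,0],"claw": 0.2}

```text
time: 18.98
position: [0.4846, 0.2505, 0.1508]
tool_rot: [-2.178, -2.264, -0.0]
ft_force: [-0.1, 0.2, 0.4]
grip_width: 0.72
```

```bash
python3 nxt.py 0.3030:1|head -3
```

```text
t 18.98 pos [0.4846 0.2505 0.1508] phi 92.24 z [ 1.e-04  1.e-04 -1.e+00] F [-0.1   0.16  0.41] T [-0.1   0.08 -0.03] w 0.72
  from torque: fwd 0.08 left 0.19 N
s 0.3035 lat_mm -0.24 z_err_mm -2.67 head_err -0.07 breaks [0.     0.0873 0.1139 0.194  0.2209 0.3075]
```

Emit:
move_arm:
  deltas:
    - {"linear": [0,0,-0.1],"turn": [0,0,0],"claw": 0.2}
    - {"linear": [0,0,-0.2],"turn": [0,0,0],"claw": 0.2}
    - {"linear": [0,0,-0.3],"turn": [0,0,0],"claw": 0.2}
    - {"linear": [0,0,-0.4],"turn": [0,0,0],"claw": 0.2}
    - {"linear": [0,0,-0.5],"turn": [0,0,0],"claw": 0.2}
    - {"linear": [0,0,-0.5],"turn": [0,0,0],"claw": 0.2}
    - {"linear": [0,0,-0.5],"turn": [0,0,0],"claw": 0.2}
    - {"linear": [0,0,-0.5],"turn": [0,0,0],"claw": 0.2}
    - {"linear": [0,0,-0.5],"turn": [0,0,0],"claw": 0.2}
    - {"linear": [0,0,-0.5],"turn": [0,0,0],"claw": 0.2}
    - {"linear": [0,0,0],"turn": [0,0,0],"claw": 0.2}

```text
time: 19.9
position: [0.4863, 0.2512, 0.2755]
tool_rot: [2.177, 2.263, 0.011]
ft_force: [0.4, 0.8, 1.0]
grip_width: 0.8
```

```bash
python3 - <<'E'
from h import *
from bench import cams
import cv2
now()
a=cams.get_image("scene")["image"][:,:,::-1]
cv2.imwrite("pics/e0.png",a)
cv2.imwrite("pics/e1.png",cv2.resize(a[150:260,290:450],None,fx=5,fy=5,interpolation=cv2.INTER_CUBIC))
E
```

```text
t 19.9 pos [0.4863 0.2512 0.2755] phi 92.22 z [ 0.006   0.0042 -1.    ] F [0.37 0.76 0.99] T [-0.1  -0.03 -0.01] w 0.8
  from torque: fwd 0.08 left -0.23 N
```

View pics/e1.png

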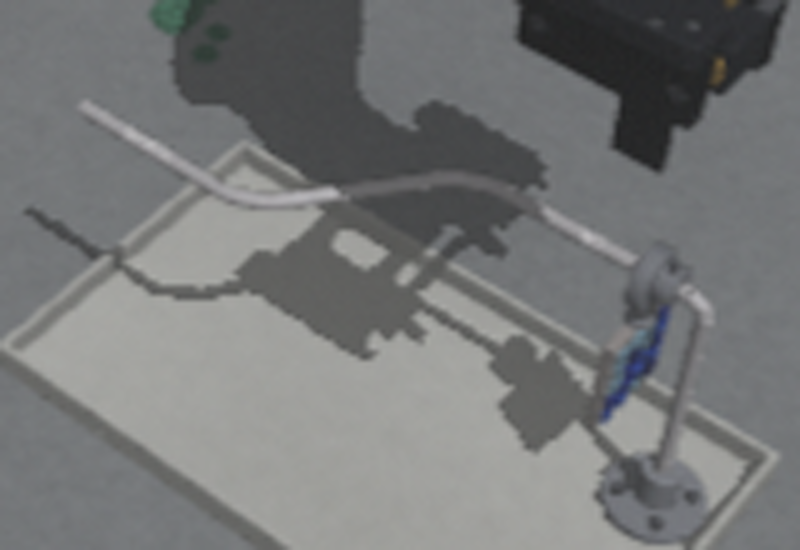

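The sample hangs on the rod with its ring against the collar, at about (421,206) in the full frame. The rod is undisturbed, with its tip still at (306,170.5). I let it settle, then check for motion and that the other things haven't moved.

Emit:
move_arm:
  deltas:
    - {"linear": [0,0,-0.4],"turn": [0,0,0],"claw": 0.2}
    - {"linear": [0,0,-0.4],"turn": [0,0,0],"claw": 0.2}
    - {"linear": [0,0,0],"turn": [0,0,0],"claw": 0.2}
    - {"linear": [0,0,0],"turn": [0,0,0],"claw": 0.2}
    - {"linear": [0,0,0],"turn": [0,0,0],"claw": 0.2}
    - {"linear": [0,0,0],"turn": [0,0,0],"claw": 0.2}
    - {"linear": [0,0,0],"turn": [0,0,0],"claw": 0.2}
    - {"linear": [0,0,0],"turn": [0,0,0],"claw": 0.2}
    - {"linear": [0,0,0],"turn": [0,0,0],"claw": 0.2}
    - {"linear": [0,0,0],"turn": [0,0,0],"claw": 0.2}

```text
time: 20.78
position: [0.4846, 0.2504, 0.2946]
tool_rot: [-2.178, -2.264, 0.0]
ft_force: [-0.7, 0.4, 0.2]
grip_width: 0.802
```

```bash
python3 - <<'E'
from h import *
from bench import cams
import cv2
now()
s0=cv2.imread("pics/scene0.png").astype(int);e0=cv2.imread("pics/e0.png").astype(int)
a=cams.get_image("scene")["image"][:,:,::-1];i=a.astype(int);cv2.imwrite("pics/f0.png",a)
d=lambda p,q,x,y,w,h:(np.abs(p-q)[y:y+h,x:x+w].max(2)>40).sum()
print("moved since release",d(e0,i,408,190,24,50),"rod",d(s0,i,300,165,60,30),"tub",d(s0,i,175,160,50,55),"jar",d(s0,i,462,250,35,42),"spreader",d(s0,i,270,118,62,18),"spare",d(s0,i,225,118,25,25))
cv2.imwrite("pics/f1.png",cv2.resize(a[190:245,395:460],None,fx=10,fy=10,interpolation=cv2.INTER_CUBIC))
E
```

```text
t 20.78 pos [0.4846 0.2504 0.2946] phi 92.24 z [-2.e-04 -2.e-04 -1.e+00] F [-0.67  0.43  0.2 ] T [-0.08 -0.02  0.03] w 0.802
  from torque: fwd 0.14 left -0.20 N
moved since release 0 rod 164 tub 0 jar 0 spreader 0 spare 0
```

View pics/f1.png

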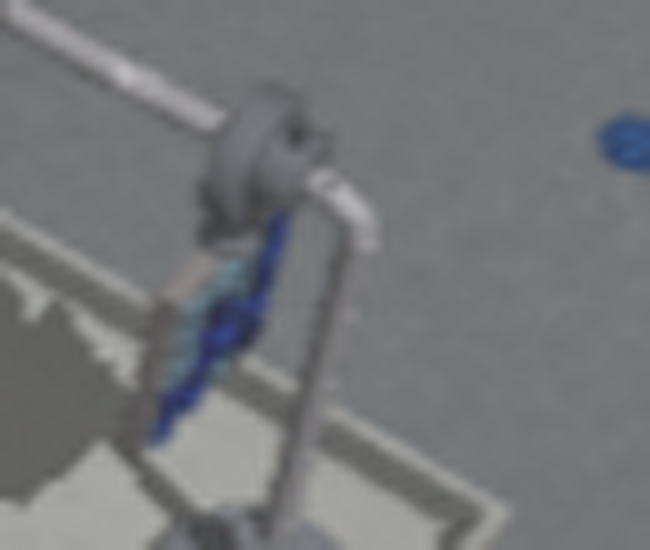

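The ring sits flush on the collar at about (421,206) and is still. The 164 changed pixels in the rod area fit the arm's shadow, as the tip reads the same position. Handing in.

```bash
python3 -c "
from bench import ctrl
print(ctrl.close_job())"
```

```text
the job is handed in; nothing more can be done
None
```

The sample is hanging on the drip rail with its eye against the stop collar, and the job was handed in at about 21 s of the 72 s allowed. I lifted it from the rack's +y slot, threaded the eye over the free end and slid it around both bends. I eased it onto the collar at about 2 N, lowered it to hanging height, let go and rose clear.

**Side contact:** just before bend 2 there was about 2 N of sideways contact, because my fit of the middle leg was roughly 2.3 mm off there. I felt for the clearance and re-centred. Every reading after that showed no contact until the collar, and all of them stayed below the 6 N at which the rod could bend.

**Last checks:**
- The sample showed no movement in the second or so after release.
- The ring looks flush on the collar. The picture cannot resolve a gap under about 1 mm, and I did not feel for one after letting go.
- Tub, jar, spreader and other tile are unchanged between the first and last scene pictures.
- The rod-area comparison did not come back clean: 164 pixels changed. I put that down to the arm's shadow, since the rod tip appears in the same place as before.
- The arm hid the top view of the eye during threading, so I confirmed the threading from the scene camera and the force readings only.

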